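# Drop the tilting stone board by one notch

## Task

The tilting whetstone board is propped in its middle notch and we need it one notch lower, in the lowest. By its cross-handle, lift it gently past the top notch against the sprung stop until the red pawl trips and falls away (do not force the stop), lower it gently right down flat so that the pawl resets, then raise it and let it come to rest on the pawl in the lowest notch. Never force or drop the board, leave the pawl to work by itself, let go at the end and do not disturb the small things lying around.

Things in the scene. Friction and masses are not known exactly. Their poses are not given: they have to be found in the camera images.
- stand: Plywood base of the tilting board, 300x170x10 mm, fixed; its place and yaw vary. Origin on the table right below the middle of the hinge axis; x horizontal from the hinge towards the handle end (away from the robot), y along the hinge axis, z up. Base: x -95..205, y -105..65 mm; the ratchet is along its -y side.
- hinge (a point): Middle of the board's hinge axis, 95 mm above the stand's origin; the axis runs along the stand's y.
- board (a joint): Angle (rad) of the hinged pale wooden board (150x112x12 mm, with a green whetstone, 0.6 to 0.9 kg in all): 0 flat (bottom end), grows as the handle end rises, 1.15 hard end. Rests on the pawl at 0.24 (lowest notch), 0.467 (middle, the start), 0.694 (top); rising, the pawl drops in some 0.03 past each. For the lowest notch raise to 0.29..0.42, then let down.
- handle (a point): Centre of the dark wooden cross-handle at the board's far end: cylinder 36 mm long, 18 mm thick, along the stand's y, 40 mm off the board's end on a 10 mm stem. Seen from the hinge at board angle q: x = 0.200 cos q - 0.009 sin q, y = 0, z = 0.200 sin q + 0.009 cos q. Pinched from above on its flat ends (36 mm), it turns between the fingers as the board swings.
- pawl_post: Grey bracket, 26x36x30 mm, on the base 101 mm from the hinge (origin at y = 0 of the stand, z = 10 mm; the bracket 80 mm to -y). Carries the red tumbling pawl, a 100 mm strut: leaning to the hinge it props the board, pushed past upright it tumbles back in 0.5 s and lets the board down. Over 60 N (some 20 N down at the handle, or a drop) harms it; fingers must not push it.
- top_buffer: Rubber-faced sprung stop, 18 mm wide, on a post at x -60, y -88 mm of the stand; origin at its top. Pressed by the tail of the blue trip lever at the end of the lift, from a board angle somewhere in 0.80 to 1.03 rad on (its setting differs and is not known). At the handle it adds 1.8 N per mm; the pawl trips when it has added 3 to 7 N. 52 N on the stop, about 13 N added at the handle, strains it.
- reset_pin (a point): Long brass pin on the board's toothed plate, 80 mm from the hinge axis. In the last 0.1 rad before the board lies flat it pushes the tripped pawl back to its propping side.
- marker_1: White marker pen, 124x13x14 mm, lying loose on the table left of the stand; a bystander. Origin at the centre of its underside.
- handle_blank_b: Pale wooden knife-handle blank, 23x118x19 mm, lying loose on the table left of the stand; a bystander. Origin at the centre of its underside.

How it is judged:
On the way, in this order (a step that is already met when the one before it is completed fails the run):
1. the board has been lifted well past the top notch (beyond 0.78 rad) (value of joint board above 0.78 rad), for 0.05 s.
2. the board has been lowered flat (within 0.03 rad), where the pawl resets (value of joint board below 0.03 rad), for 0.2 s.
At the end, for the whole second after the job is handed in: The board rests on the pawl in the lowest notch: board angle 0.22 to 0.265 rad, still (under 0.05 rad/s), its weight on the pawl (more than 1 N) (value of joint board between 0.22 and 0.265 rad and velocity of joint board between -0.05 and 0.05 rad/s and contact force between pawl_post and anything else above 1 N); the robot touches nothing.
It fails at once if the sprung top stop is strained (more than 52 N on it) (contact force between top_buffer and anything else above 52 N).
It fails at once if the pawl and its bracket take more than 60 N (contact force between pawl_post and anything else above 60 N).
It fails at once if the fingers or the arm push the pawl or its bracket (more than 2 N) (contact force between any of the fingers, the arm and pawl_post above 2 N).
It fails at once if the board is dropped (falls faster than 1.5 rad/s) (velocity of joint board below -1.5 rad/s).
It fails at once if a loose bystander (marker, handle blank) is moved by more than 30 mm (distance of any of marker_1, handle_blank_b from where it was at the start of the episode above 0.03 m).
It also fails if it takes over 51 s, if anything falls off the work surface, if the arm or the gripper's body presses on something with over 40 N, if the wrist force passes 120 N, or if a joint passes its speed limit or range.

## Robot

A 6-joint arm with a two-finger parallel gripper is mounted at the origin on a cart in front of the work surface, level with it; the furniture and walls round the work are solid. World frame = base frame: x ahead of the robot, y to its left, z up, the work surface at z = 0. Lengths are in m, angles in rad, forces in N, time in s.
With the tool pointing down it reaches from about 0.225 to 0.875 m from the base axis. Payload 3.4 kg.
Tool frame: the origin (TCP) lies on the centre line of the jaws, within the pads' length; the fingertips stand 19 mm ahead of it and the grasp point (between the pads) is the TCP (nose_length is the distance from the TCP to the fingertips, in m); z points along the fingers, y is the direction in which the jaws open and shut (so a half turn about z gives the same grasp; the last joint's range is limited). The gripper opens to 85 mm and grips with 20 to 120 N. Pads are 22 mm wide; open, the fingers measure 114 mm over their backs; the gripper's body (76 mm by 85 mm) begins 54 mm behind the grasp point. The pads swing forward as they close: fully open they stand 13 mm farther back than shut.
Start: joints at [-1.371, 0.276, 1.505, -0, 1.361, -0.121], TCP at [0.181, -0.546, 0.25] pointing down, gripper open.
Joint ranges: [-2.89, 2.89], [-0.75, 2.08], [0.22, 2.7], [-1.18, 4.32], [0.11, 2.71], [-2.7, 2.7]. Speed limits (rad/s): [2.57, 2.57, 3.14, 3.14, 3.14, 3.14].

## Interface

Orientations are given as a unit quaternion [w, x, y, z].
In Python, from rig import * gives the robot as it stands.
- The arm moves only by the shell command python3 -m jog 'ROWS' [OPENING] [FORCE]. ROWS is JSON, one flat list of numbers, 6 for each row, row after row: the shift along the tool's x, y, z in mm, then the turn, a rotation vector about the tool's x, y, z in degrees. In form: [tx, ty, tz, wx, wy, wz, tx, ty, tz, wx, wy, wz, ...]. A call has 1 to 10 rows; each row is the pose to reach, as a shift and turn from the pose commanded when the call began, along the tool's axes at that moment; what a row does not reach only later rows make up. A row lasts 1/8 s, in which the tool goes at most 62.5 mm and 10.7 degrees, less where a joint would pass 70% of its speed; a pose out of reach is approached as far as the arm can. A call with a gripper value outside its range is refused whole. OPENING is the closure, from 0 (fully open) to 1 (shut), set as the call begins (- or left out, the last holds). The fingers move at their own pace and stop on an object; FORCE is the grip in N (left out, the last holds). Time passes only in rows, so rows that repeat a pose let the fingers close. It gives the time, the measured TCP pose, the force and the opening at its end, in the units of the state.
- get_state(): the state, without advancing time (a new reading comes with each control period).
- get_image(name): name is "side" or "top" or "wrist"; returns a dict with "frame" (384x512x3 uint8, red, green, blue), "camera_matrix" (3x3 intrinsics, pixels), "rvec" (rotation vector, rad) and "tvec" (3), from world to camera coordinates, as OpenCV has them. Camera axes: x right, y down, z forward; pixel columns grow to the right and rows downward; lengths in m; the calibration is good to about 2 mm. A picture is of the moment at which its call begins. There is no depth.
- sign_off(): hands the job in, once; it reports no verdict.
The state is a dict: "clock": time; "qpos": joint angles; "qd": joint speeds; "effort": joint torques, N m; "position": TCP position; "ee_rot": TCP orientation; "contact_force": force on the tool from outside, world axes, zero at the start; "moment": the same for the moment, N m; "width": finger opening in m.
Only numpy, scipy, OpenCV 4.12 (cv2) and the standard library are available. Lean on these libraries where they do the work, as an engineer would, in place of code of your own. Each camera call takes 0.05 s, during which the arm holds its last target.

## Working session

There is one attempt and no reset: what is moved stays moved. The work goes in short steps, Python scripts to look and compute and a shell command to move; the robot and the scene stay as the last step left them, time stands still between calls to the robot, and variables do not carry over. Pictures are saved under pics/ and viewed, and the job is handed in when it is done.

```bash
ls; mkdir -p pics
python3 - <<'E'
from rig import *
import cv2
s=get_state();print(s)
for n in ("side","top","wrist"):
    d=get_image(n);cv2.imwrite(f"pics/{n}0.png",d["frame"][:,:,::-1]);print(n,d["camera_matrix"].tolist(),d["rvec"],d["tvec"])
E
```

```text
pics
{'clock': 0.0, 'qpos': array([-1.37099987e+00,  2.76615345e-01,  1.50616688e+00, -1.41924446e-06,
        1.36070990e+00, -1.20997100e-01]), 'qd': array([-1.57379764e-04,  9.38042051e-05,  2.97062697e-05,  9.06837956e-04,
       -9.69518920e-04, -6.57366803e-04]), 'effort': array([-7.09517026e-04, -4.16766679e+01, -2.45802748e+01, -2.31081349e-04,
        1.11913652e-02,  1.12533607e-05]), 'position': array([ 0.18120253, -0.54516268,  0.24941464]), 'ee_rot': array([-9.48972375e-04,  9.87163523e-01,  1.59709979e-01, -3.81029825e-05]), 'contact_force': array([-0.50315043,  0.74204535, -0.15229015]), 'moment': array([ 0.00260785,  0.00611962, -0.01737223]), 'width': 0.08514491609731048}
side [[457.7582869498058, 0.0, 254.13317638655482], [0.0, 457.7582869498058, 196.64071318735452], [0.0, 0.0, 1.0]] [ 0.30232584 -2.65832122  1.44245741] [0.52309019 0.08657476 1.01391034]
top [[387.2875422580241, 0.0, 257.0410035519678], [0.0, 387.2875422580241, 198.18354793767585], [0.0, 0.0, 1.0]] [ 2.15258208 -2.10271266  0.17460089] [0.07897467 0.54075007 0.87850373]
wrist [[272.246999241593, 0.0, 255.13596228117393], [0.0, 272.246999241593, 189.36064796103767], [0.0, 0.0, 1.0]] [-2.34457738  1.69078181  0.25375609] [-0.57413764 -0.03861096  0.37981015]
```

View pics/side0.png

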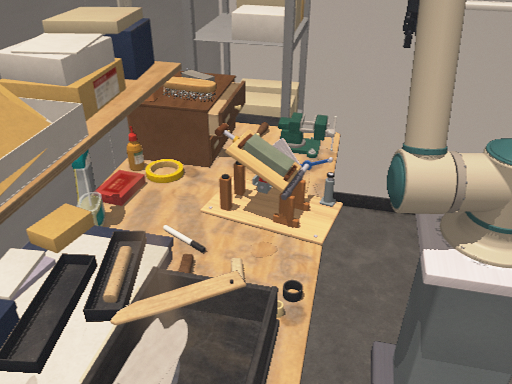

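View pics/top0.png

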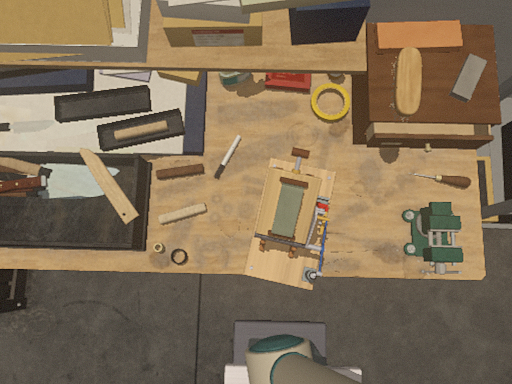

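The top view shows the stand around (290,225), with the dark cross-handle at (301,154). The side view shows the handle on the left of the board, near (229,134). I'll zoom in on both.

Run:
```python
import cv2
a=cv2.imread("pics/top0.png")[140:300,230:350];cv2.imwrite("pics/topz.png",cv2.resize(a,None,fx=3.75,fy=3.75,interpolation=cv2.INTER_CUBIC))
a=cv2.imread("pics/side0.png")[110:250,190:350];cv2.imwrite("pics/sidez.png",cv2.resize(a,None,fx=4,fy=4,interpolation=cv2.INTER_CUBIC))
```

```text
(no output)
```

View pics/topz.png

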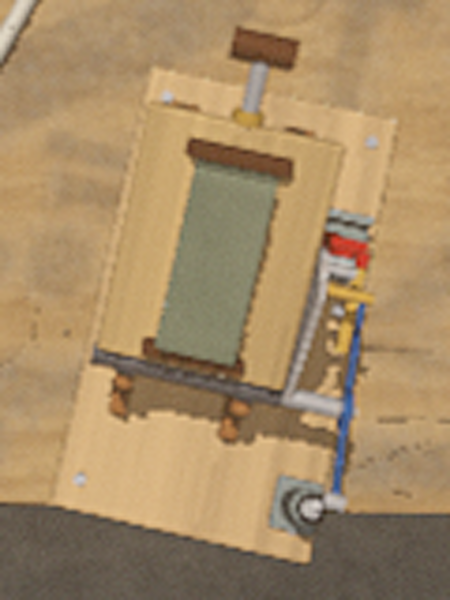

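View pics/sidez.png

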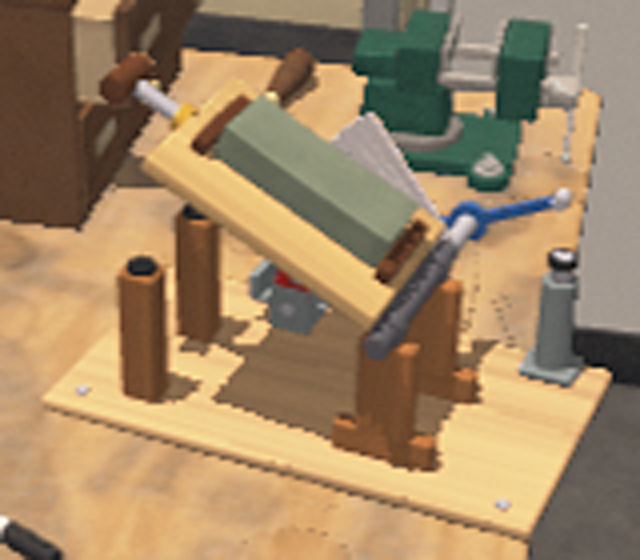

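The top zoom shows the base's corners at (153,68), (397,121), (308,562) and (52,505), and the handle at (265,48). The side zoom shows the handle at about (129,79) and the base corners at (43,402), (527,535) and (610,372). Next I'll cast rays through these.

```bash
cat > h.py <<'E'
import numpy as np, cv2
from rig import *
def cam(n):
    d=get_image(n); R=cv2.Rodrigues(np.array(d["rvec"],float))[0]; t=np.array(d["tvec"],float).ravel()
    return dict(K=np.array(d["camera_matrix"]),R=R,t=t,C=-R.T@t,f=d["frame"])
def ray(c,p): 
    v=c["R"].T@np.linalg.inv(c["K"])@np.array([p[0],p[1],1.]); return v/np.linalg.norm(v)
def onplane(c,p,z): 
    v=ray(c,p); return c["C"]+v*(z-c["C"][2])/v[2]
def tri(c1,p1,c2,p2):
    v1,v2=ray(c1,p1),ray(c2,p2); A=np.stack([v1,-v2],1); s=np.linalg.lstsq(A,c2["C"]-c1["C"],rcond=None)[0]
    a=c1["C"]+s[0]*v1;b=c2["C"]+s[1]*v2; return (a+b)/2,np.linalg.norm(a-b)
def proj(c,X): 
    x=c["K"]@(c["R"]@X+c["t"]);return x[:2]/x[2]
E
python3 - <<'E'
from h import *
T=cam("top");S=cam("side")
tz=lambda x,y:((x+.5)/3.75+230-.5,(y+.5)/3.75+140-.5)
sz=lambda x,y:((x+.5)/4+190-.5,(y+.5)/4+110-.5)
m=np.array([[205,65],[205,-105],[-95,-105],[-95,65.]])/1000
w=np.array([onplane(T,tz(*p),.01)[:2] for p in [(153,68),(397,121),(308,562),(52,505)]])
ws=np.array([onplane(S,sz(*p),.01)[:2] for p in [(43,402),(610,372),(527,535)]])
print(w,ws)
def fit(m,w):
    a=m-m.mean(0);b=w-w.mean(0)
    th=np.arctan2((a[:,0]*b[:,1]-a[:,1]*b[:,0]).sum(),(a*b).sum())
    R=np.array([[np.cos(th),-np.sin(th)],[np.sin(th),np.cos(th)]])
    o=w.mean(0)-R@m.mean(0); return th,o,np.abs(w-(m@R.T+o)).max()
print(fit(m,w)); print(fit(m[[0,2,3]],ws))
th,o,_=fit(np.vstack([m,m[[0,2,3]]]),np.vstack([w,ws])); print(th,o)
h,e=tri(T,tz(265,48),S,sz(129,79)); print("handle",h,e)
q=.467
R=np.array([[np.cos(th),-np.sin(th)],[np.sin(th),np.cos(th)]])
print("model",o+R@[.2*np.cos(q)-.009*np.sin(q),0],.095+.2*np.sin(q)+.009*np.cos(q))
E
```

```text
[[ 0.64974498  0.06060458]
 [ 0.61667321 -0.10346409]
 [ 0.32704381 -0.04384597]
 [ 0.3586979   0.12010677]] [[ 0.65090628  0.06576188]
 [ 0.32866632 -0.04260941]
 [ 0.36157396  0.1249605 ]]
(np.float64(-0.20051350562324594), array([0.43812538, 0.0389041 ]), np.float64(0.002928168636146089))
(np.float64(-0.19550397119010354), array([0.44052526, 0.04216771]), np.float64(0.003340668686932613))
-0.20054180968232593 [0.43913888 0.04031772]
handle [0.61027793 0.00383521 0.19300734] 0.00031650590652843876
model [0.61017373 0.00555076] 0.19307821570458916
```

The stand pose and the handle agree with the model to about 2 mm. Handle centre is at (0.610, 0.0045, 0.193) and yaw is -0.2005. Next, the approach move in tool axes.

```bash
cat >> h.py <<'E'
from scipy.spatial.transform import Rotation as Ro
TH=-0.2005; O=np.array([0.4390,0.0397])
def handle(q,):
    r=.2*np.cos(q)-.009*np.sin(q); return np.array([O[0]+r*np.cos(TH),O[1]+r*np.sin(TH),.095+.2*np.sin(q)+.009*np.cos(q)])
def Rtool(s):
    q=s["ee_rot"]; return Ro.from_quat([q[1],q[2],q[3],q[0]])
def qof(p):
    r=np.hypot(*(p[:2]-O)); return np.arctan2(p[2]-.095,r)-np.arctan2(.009,.2)
def st(tag=""):
    s=get_state(); print(tag,"t%.2f"%s["clock"],"pos",s["position"].round(4),"F",s["contact_force"].round(2),"w %.4f"%s["width"],"q %.3f"%qof(s["position"])); return s
E
python3 - <<'E'
from h import *
s=get_state();R=Rtool(s)
for z in (.30,.24):
    print(R.inv().apply(np.r_[handle(.467)[:2],z]-[.181,-.546,.25])*1000)
Rd=Ro.from_matrix(np.array([[np.cos(TH),np.sin(TH),0],[np.sin(TH),-np.cos(TH),0],[0,0,-1]]).T)
print((R.inv()*Rd).as_rotvec(degrees=True))
E
```

```text
[ 580.87291272 -387.59379467  -49.64824441]
[ 580.86731343 -387.54773162   10.35173765]
[-4.43799928e-02  6.23958311e-03  2.98674341e+01]
```

```bash
python3 -m jog '[20,-13,-25,0,0,0, 65,-43,-50,0,0,3, 120,-80,-50,0,0,6, 175,-117,-50,0,0,9, 230,-153,-50,0,0,12, 285,-190,-50,0,0,15, 340,-227,-50,0,0,18, 395,-264,-50,0,0,21, 450,-300,-50,0,0,24, 500,-334,-50,0,0,27]' 0 30
python3 - <<'E'
from h import *
s=st();R=Rtool(s)
p=R.inv().apply(np.r_[handle(.467)[:2],.25]-s["position"])*1000;print(p,s["qpos"],s["contact_force"])
E
```

```text
clock: 1.5
position: [0.5373, -0.0878, 0.3004]
ee_rot: [0.0, 0.997, -0.076, 0.0]
contact_force: [1.3, -0.7, -0.5]
width: 0.0858
 t1.50 pos [ 0.5373 -0.0878  0.3004] F [ 1.29 -0.72 -0.51] w 0.0858 q 0.861
[  57.86399671 -102.73986281   50.37724805] [-2.89567105e-01  2.04867477e-01  1.47877438e+00 -4.61646471e-04
  1.45725568e+00  1.43328299e+00] [ 1.29443337 -0.71956533 -0.50754829]
```

```bash
python3 -m jog '[15,-25,0,0,0,1, 35,-60,0,0,0,2, 50,-90,0,0,0,2.9, 57,-102,10,0,0,2.9, 58,-103,25,0,0,2.9, 58,-103,45,0,0,2.9, 58,-103,50,0,0,2.9, 58,-103,50,0,0,2.9]'
python3 - <<'E'
from h import *
s=st();R=Rtool(s)
print(R.as_quat(),R.inv().apply(handle(.467)-s["position"])*1000)
for n in ("side","top","wrist"):
    c=cam(n);f=c["f"][:,:,::-1]
    if n=="side":f=cv2.resize(f[80:250,170:360],None,fx=3,fy=3)
    if n=="top":f=cv2.resize(f[110:300,210:360],None,fx=3,fy=3)
    cv2.imwrite(f"pics/{n}1.png",f)
E
```

```text
clock: 2.5
position: [0.6083, 0.0027, 0.2498]
ee_rot: [0.0, 0.995, -0.101, -0.001]
contact_force: [-0.7, 0.7, 0.1]
width: 0.0854
 t2.50 pos [0.6083 0.0027 0.2498] F [-0.67  0.69  0.08] w 0.0854 q 0.684
[ 9.94895686e-01 -1.00906596e-01 -6.27373331e-04  1.97952046e-04] [ 1.28274483 -2.59906523 56.73168788]
```

View pics/wrist1.png

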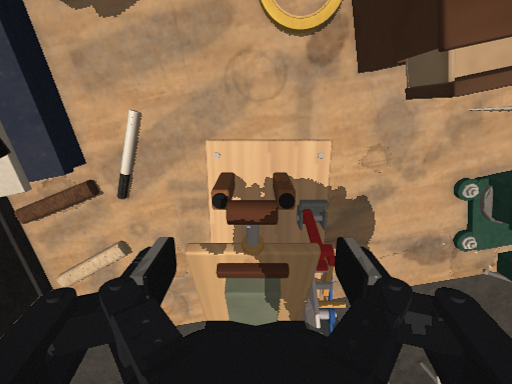

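View pics/side1.png

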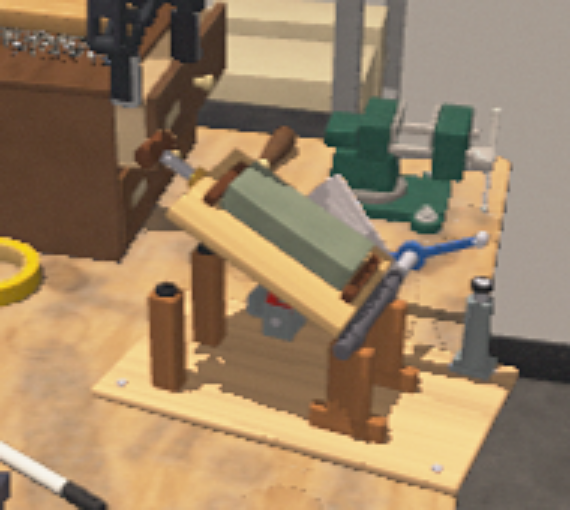

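The wrist view shows the handle at about (252,212), between the fingers, with no obstruction. I'll check its lateral offset against the wrist camera.

Run:
```python
from h import *
c=cam("wrist");s=st()
f=c["f"].astype(int);
print("pred",proj(c,handle(.467)))
hsv=cv2.cvtColor(c["f"],cv2.COLOR_RGB2HSV)
m=((f.sum(2)<260)&(f[:,:,0]>f[:,:,2]+15)).astype(np.uint8); m[:195]=0;m[230:]=0;m[:,:215]=0;m[:,290:]=0
m=cv2.morphologyEx(m,cv2.MORPH_OPEN,np.ones((3,3)))
n,l,stt,ce=cv2.connectedComponentsWithStats(m);print(stt,ce)
yw=np.array([-np.sin(TH),np.cos(TH),0])
for k in(-.018,.018):print(proj(c,handle(.467)+k*yw))
```

```text
t2.70 pos [0.6093 0.0032 0.2512] F [ 0.4  -0.29 -0.5 ] w 0.0854 q 0.686
pred [252.38319547 213.39326219]
[[     0      0    512    384 194999]
 [   225    195     65     35   1593]
 [   261    226      4      4     16]] [[255.4888743  191.32663244]
 [256.7915882  212.36032643]
 [262.5        227.5       ]]
[277.36790541 213.3653646 ]
[227.39484601 213.42116384]
```

The prediction agrees with the wrist image. Now descend and close softly.

```bash
python3 -m jog '[1,-2,15,0,0,0, 1,-2,35,0,0,0, 1,-2,50,0,0,0, 1,-2,55,0,0,0, 1,-2,55,0,0,0]' 0 25
python3 -m jog '[0,0,0,0,0,0,0,0,0,0,0,0,0,0,0,0,0,0,0,0,0,0,0,0,0,0,0,0,0,0,0,0,0,0,0,0]' 1 25
python3 - <<'E'
from h import *
s=st();c=cam("side");cv2.imwrite("pics/side2.png",cv2.resize(c["f"][80:250,170:360,::-1],None,fx=3,fy=3))
E
```

```text
clock: 3.32
position: [0.6104, 0.0054, 0.195]
ee_rot: [0.0, 0.995, -0.1, -0.0]
contact_force: [0.4, 0.7, 0.1]
width: 0.0853
clock: 4.08
position: [0.6107, 0.0051, 0.1957]
ee_rot: [0.0, 0.995, -0.1, 0.001]
contact_force: [0.1, -1.4, 2.2]
width: 0.0356
 t4.08 pos [0.6107 0.0051 0.1957] F [ 0.14 -1.38  2.23] w 0.0356 q 0.477
```

View pics/side2.png

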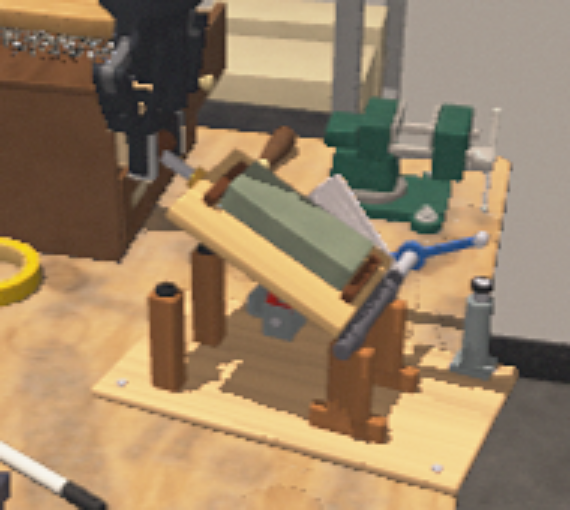

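Grip is good: width 35.6 mm, board undisturbed. Next I'll tabulate the arc in tool axes, which are now aligned with the stand.

Run:
```python
import numpy as np
f=lambda q:(200*np.cos(q)-9*np.sin(q),200*np.sin(q)+9*np.cos(q))
a=f(.467)
for q in [.5,.53,.56,.59,.62,.65,.68,.71,.74,.77,.79,.8,.82,.84,.86,.88,.9,.92,.94,.96,.98,1,1.02,1.04,1.06]:
    b=f(q);print(q,round(b[0]-a[0],1),round(a[1]-b[1],1))
```

```text
0.5 -3.3 -5.7
0.53 -6.5 -10.8
0.56 -9.9 -15.8
0.59 -13.4 -20.7
0.62 -17.0 -25.5
0.65 -20.8 -30.1
0.68 -24.7 -34.7
0.71 -28.7 -39.1
0.74 -32.9 -43.4
0.77 -37.2 -47.6
0.79 -40.2 -50.3
0.8 -41.6 -51.7
0.82 -44.7 -54.3
0.84 -47.7 -56.9
0.86 -50.9 -59.4
0.88 -54.0 -61.8
0.9 -57.3 -64.2
0.92 -60.5 -66.5
0.94 -63.8 -68.7
0.96 -67.2 -70.9
0.98 -70.6 -73.0
1 -74.0 -75.1
1.02 -77.5 -77.1
1.04 -81.1 -79.0
1.06 -84.6 -80.8
```

```bash
python3 -m jog '[-3.3,0,-5.7,0,0,0, -6.5,0,-10.8,0,0,0, -9.9,0,-15.8,0,0,0, -13.4,0,-20.7,0,0,0, -17,0,-25.5,0,0,0, -20.8,0,-30.1,0,0,0, -24.7,0,-34.7,0,0,0, -28.7,0,-39.1,0,0,0]' - 40
python3 - <<'E'
from h import *
s=st();c=cam("side");cv2.imwrite("pics/side3.png",cv2.resize(c["f"][80:250,170:360,::-1],None,fx=3,fy=3));st()
E
```

```text
clock: 5.12
position: [0.5816, 0.0111, 0.2345]
ee_rot: [0.0, 0.995, -0.1, -0.0]
contact_force: [0.9, -2.9, -3.7]
width: 0.035
 t5.12 pos [0.5816 0.0111 0.2345] F [ 0.94 -2.93 -3.71] w 0.0350 q 0.720
 t5.17 pos [0.581  0.0111 0.2351] F [ 0.42 -2.94 -2.93] w 0.0352 q 0.724
```

View pics/side3.png

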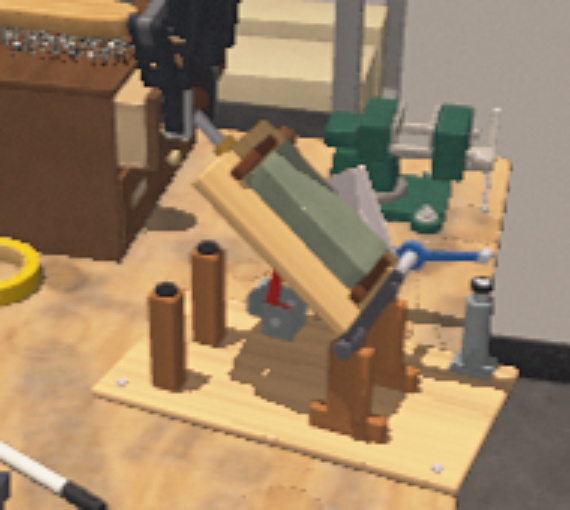

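The board has risen to about 0.71 without trouble. The blue tail, near (485,255), is coming down on the buffer at (482,285). I'll go on to 0.80, then creep.

```bash
python3 -m jog '[-2.1,0,-2.2,0,0,0, -4.2,0,-4.3,0,0,0, -6.4,0,-6.5,0,0,0, -8.5,0,-8.5,0,0,0, -11.5,0,-11.2,0,0,0,-12.2,0,-11.9,0,0,0, -12.9,0,-12.6,0,0,0,-12.9,0,-12.6,0,0,0]'
python3 - <<'E'
from h import *
st();st()
c=cam("side");cv2.imwrite("pics/side4.png",cv2.resize(c["f"][80:250,170:360,::-1],None,fx=3,fy=3));st()
E
```

```text
clock: 6.18
position: [0.569, 0.0136, 0.2467]
ee_rot: [0.0, 0.995, -0.1, -0.001]
contact_force: [-2.0, -4.5, -5.8]
width: 0.0354
 t6.17 pos [0.569  0.0136 0.2467] F [-2.05 -4.47 -5.82] w 0.0354 q 0.807
 t6.17 pos [0.569  0.0136 0.2467] F [-2.05 -4.47 -5.82] w 0.0354 q 0.807
 t6.22 pos [0.569  0.0136 0.2467] F [-1.71 -3.6  -6.21] w 0.0354 q 0.807
```

View pics/side4.png

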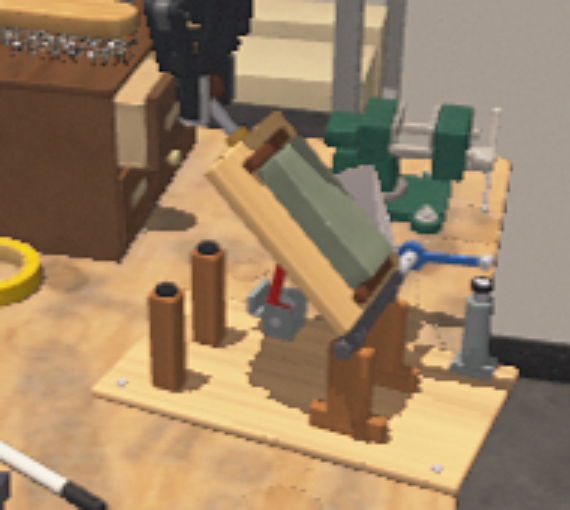

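The tail near (487,262) is still clear of the buffer at (482,285), and the pawl is still propping. I'll creep up and track the tangential force.

```bash
cat >> h.py <<'E'
def ft(k=3):
    L=[]
    for i in range(1):
        s=get_state(); r=np.array([np.cos(TH),np.sin(TH),0]);y=np.array([-np.sin(TH),np.cos(TH),0])
        p=s["position"]-[0,0,.0025];q=qof(p)
        F=s["contact_force"]; fr=F@r; print("t%.2f q %.3f rad %.2f lat %.2f  TANG(load) %.2f  Fz %.2f z %.4f"%(s["clock"],q,fr,F@y,-(-fr*np.sin(q)+F[2]*np.cos(q)),F[2],p[2]))
def red(k):
    c=cam("side");cv2.imwrite(f"pics/side{k}.png",cv2.resize(c["f"][80:250,170:360,::-1],None,fx=3,fy=3))
    f=c["f"][150:210,235:290].astype(int);m=(f[:,:,0]>110)&(f[:,:,1]<60)&(f[:,:,2]<60);yy,xx=np.nonzero(m)
    print("red n",m.sum(), (xx.mean()+235,yy.mean()+150) if m.any() else "")
E
python3 -c "
from h import *
ft()"
python3 -m jog '[-1.5,0.3,-1.3,0,0,0, -3.1,0.5,-2.6,0,0,0, -3.1,0.5,-2.6,0,0,0]' >/dev/null; python3 -c "
from h import *
ft();red('5');ft()"
python3 -m jog '[-1.5,0,-1.3,0,0,0, -3,0,-2.6,0,0,0, -3,0,-2.6,0,0,0]' >/dev/null; python3 -c "
from h import *
ft();red('6');ft()"
```

```text
t6.22 q 0.799 rad -0.96 lat -3.87  TANG(load) 3.64  Fz -6.21 z 0.2442
t6.60 q 0.820 rad -0.93 lat -2.36  TANG(load) 4.46  Fz -7.54 z 0.2469
red n 42 (np.float64(261.92857142857144), np.float64(175.26190476190476))
t6.65 q 0.820 rad -1.21 lat -1.71  TANG(load) 4.05  Fz -7.23 z 0.2469
t7.03 q 0.840 rad -2.86 lat 0.05  TANG(load) 2.95  Fz -7.62 z 0.2495
red n 44 (np.float64(262.0681818181818), np.float64(174.97727272727272))
t7.08 q 0.840 rad -4.40 lat -0.50  TANG(load) 2.58  Fz -8.77 z 0.2495
```

The load is pulling along the board, meaning my arc radius is slightly too large, so I'll trim it inward as I go.

```bash
python3 -m jog '[-1.8,0,-1,0,0,0, -3.5,0,-2.1,0,0,0, -3.5,0,-2.1,0,0,0]' >/dev/null; python3 -c "
from h import *
ft();red('7');ft()"
python3 -m jog '[-1.7,0,-1.1,0,0,0, -3.3,0,-2.2,0,0,0, -3.3,0,-2.2,0,0,0]' >/dev/null; python3 -c "
from h import *
ft();red('8');ft()"
```

```text
t7.45 q 0.859 rad -1.16 lat 0.10  TANG(load) 4.42  Fz -8.11 z 0.2519
red n 50 (np.float64(261.76), np.float64(174.2))
t7.50 q 0.859 rad -1.98 lat 0.16  TANG(load) 3.70  Fz -7.96 z 0.2519
t7.88 q 0.879 rad -0.44 lat 0.79  TANG(load) 4.08  Fz -6.93 z 0.2543
red n 58 (np.float64(261.37931034482756), np.float64(173.39655172413794))
t7.92 q 0.878 rad -1.12 lat 1.75  TANG(load) 3.60  Fz -6.99 z 0.2543
```

View pics/side8.png

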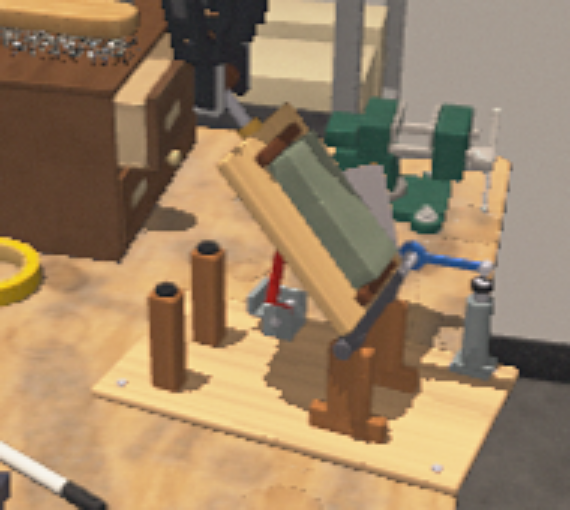

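The tail at (487,267) is close to the buffer at (482,282). The baseline tangential load is about 3.8 N. From here I'll take 2 mm steps.

```bash
C='from h import *
ft();red(__import__("sys").argv[1]);ft()'
python3 -m jog '[-1.7,0,-1.2,0,0,0,-1.7,0,-1.2,0,0,0]' >/dev/null; python3 -c "$C" 9
python3 -m jog '[-1.7,0,-1.1,0,0,0,-1.7,0,-1.1,0,0,0]' >/dev/null; python3 -c "$C" 10
python3 -m jog '[-1.7,0,-1.1,0,0,0,-1.7,0,-1.1,0,0,0]' >/dev/null; python3 -c "$C" 11
```

```text
t8.18 q 0.889 rad -1.02 lat 1.92  TANG(load) 2.86  Fz -5.79 z 0.2556
red n 59 (np.float64(261.1864406779661), np.float64(173.01694915254237))
t8.22 q 0.889 rad -0.82 lat 2.24  TANG(load) 2.68  Fz -5.26 z 0.2555
t8.47 q 0.899 rad 0.27 lat 2.82  TANG(load) 3.85  Fz -5.84 z 0.2567
red n 65 (np.float64(261.0615384615385), np.float64(172.43076923076922))
t8.53 q 0.898 rad -0.07 lat 2.15  TANG(load) 3.46  Fz -5.65 z 0.2567
t8.78 q 0.909 rad 0.53 lat 3.13  TANG(load) 3.32  Fz -4.72 z 0.2578
red n 67 (np.float64(260.94029850746267), np.float64(172.07462686567163))
t8.82 q 0.908 rad 0.86 lat 2.77  TANG(load) 3.80  Fz -5.07 z 0.2578
```

```bash
C='from h import *
ft();red(__import__("sys").argv[1]);ft()'
python3 -m jog '[-1.65,-0.3,-1.15,0,0,0,-1.65,-0.3,-1.15,0,0,0]' >/dev/null; python3 -c "$C" 12
python3 -m jog '[-1.65,-0.2,-1.1,0,0,0,-1.65,-0.2,-1.1,0,0,0]' >/dev/null; python3 -c "$C" 13
python3 -m jog '[-1.65,0,-1.1,0,0,0,-1.65,0,-1.1,0,0,0]' >/dev/null; python3 -c "$C" 14
```

```text
t9.07 q 0.919 rad 2.13 lat 2.57  TANG(load) 3.20  Fz -2.48 z 0.2591
red n 70 (np.float64(260.6714285714286), np.float64(171.5857142857143))
t9.12 q 0.919 rad 1.47 lat 2.43  TANG(load) 2.63  Fz -2.40 z 0.2590
t9.38 q 0.929 rad 3.13 lat 1.53  TANG(load) 3.59  Fz -1.80 z 0.2601
red n 76 (np.float64(260.32894736842104), np.float64(170.82894736842104))
t9.43 q 0.928 rad 2.26 lat 2.09  TANG(load) 2.51  Fz -1.18 z 0.2601
t9.68 q 0.938 rad 3.53 lat 0.10  TANG(load) 3.18  Fz -0.57 z 0.2612
red n 79 (np.float64(259.9367088607595), np.float64(170.0379746835443))
t9.72 q 0.938 rad 2.93 lat 1.12  TANG(load) 2.72  Fz -0.60 z 0.2611
```

View pics/side14.png

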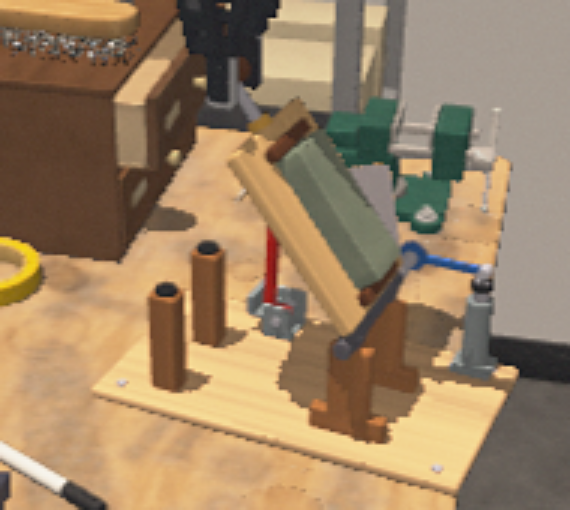

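The red pawl is nearly upright, around (272,265). The tail at (487,271) is almost on the stop. Load hasn't risen yet, so I'll keep creeping and trim outward a little.

```bash
C='from h import *
ft();red(__import__("sys").argv[1]);ft()'
python3 -m jog '[-1.5,0,-1.3,0,0,0,-1.5,0,-1.3,0,0,0]' >/dev/null; python3 -c "$C" 15
python3 -m jog '[-1.5,0,-1.3,0,0,0,-1.5,0,-1.3,0,0,0]' >/dev/null; python3 -c "$C" 16
python3 -m jog '[-0.8,0,-0.6,0,0,0,-0.8,0,-0.6,0,0,0]' >/dev/null; python3 -c "$C" 17
```

```text
t9.97 q 0.948 rad 4.14 lat 0.36  TANG(load) 4.64  Fz -2.20 z 0.2622
red n 80 (np.float64(259.0875), np.float64(168.1375))
t10.03 q 0.948 rad 3.92 lat 0.66  TANG(load) 3.99  Fz -1.39 z 0.2621
t10.28 q 0.957 rad 4.58 lat 0.25  TANG(load) 5.44  Fz -2.95 z 0.2632
red n 113 (np.float64(256.6725663716814), np.float64(165.38938053097345))
t10.32 q 0.957 rad 4.37 lat 0.91  TANG(load) 4.89  Fz -2.28 z 0.2632
t10.57 q 0.961 rad 5.51 lat 1.18  TANG(load) 7.46  Fz -5.14 z 0.2636
red n 116 (np.float64(256.7413793103448), np.float64(165.3448275862069))
t10.62 q 0.961 rad 5.47 lat -0.56  TANG(load) 6.85  Fz -4.13 z 0.2636
```

View pics/side17.png

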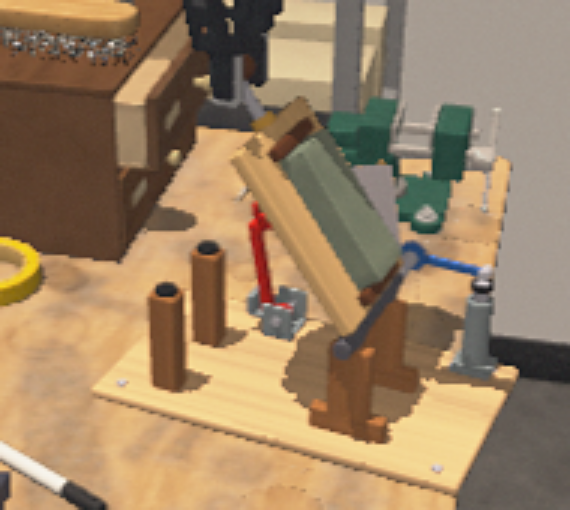

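The pawl jumped over to the side away from the hinge: the red centroid went from 259.1 to 256.7 and is now steady. The load rose by about 3 N. It looks tripped, so I'll lower a little and check that it stays tumbled.

```bash
C='from h import *
ft();red(__import__("sys").argv[1]);ft()'
python3 -m jog '[1.8,0,1,0,0,0,5,0,3,0,0,0,8.3,0,5.3,0,0,0,11.5,0,7.5,0,0,0,14.8,0,9.8,0,0,0,16.8,0,11.2,0,0,0]' >/dev/null; python3 -c "$C" 18
```

```text
t11.38 q 0.863 rad 0.50 lat 0.19  TANG(load) 0.29  Fz 0.14 z 0.2523
red n 93 (np.float64(256.83870967741933), np.float64(168.29032258064515))
t11.43 q 0.862 rad -0.12 lat -0.75  TANG(load) -0.36  Fz 0.41 z 0.2521
```

View pics/side18.png

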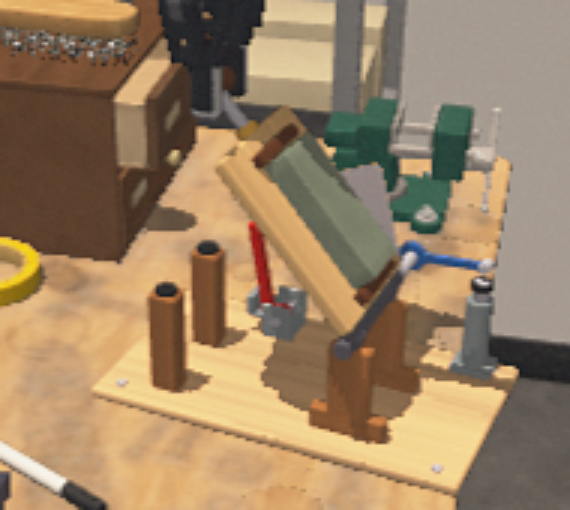

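The pawl stays tumbled, leaning left at (262,265). Now I'll compute the lowering arc.

Run:
```python
import numpy as np
f=lambda q:(200*np.cos(q)-9*np.sin(q),200*np.sin(q)+9*np.cos(q))
for q0,l in((.862,[.835,.805,.775,.745,.715,.685,.655,.625,.595,.565]),(.565,[.535,.505,.475,.445,.415,.385,.355,.325,.295,.265]),(.265,[.24,.215,.19,.165,.14,.12,.1,.08,.06,.04,.02,.0])):
  a=f(q0)
  print(q0,[(round(f(q)[0]-a[0],1),round(a[1]-f(q)[1],1)) for q in l])
```

```text
0.862 [(np.float64(4.2), np.float64(3.4)), (np.float64(8.8), np.float64(7.3)), (np.float64(13.2), np.float64(11.3)), (np.float64(17.6), np.float64(15.5)), (np.float64(21.8), np.float64(19.8)), (np.float64(25.8), np.float64(24.2)), (np.float64(29.8), np.float64(28.7)), (np.float64(33.6), np.float64(33.4)), (np.float64(37.2), np.float64(38.1)), (np.float64(40.7), np.float64(43.0))]
0.565 [(np.float64(3.4), np.float64(5.0)), (np.float64(6.6), np.float64(10.0)), (np.float64(9.6), np.float64(15.2)), (np.float64(12.5), np.float64(20.5)), (np.float64(15.3), np.float64(25.8)), (np.float64(17.9), np.float64(31.2)), (np.float64(20.3), np.float64(36.7)), (np.float64(22.6), np.float64(42.3)), (np.float64(24.6), np.float64(47.9)), (np.float64(26.6), np.float64(53.6))]
0.265 [(np.float64(1.5), np.float64(4.8)), (np.float64(2.8), np.float64(9.6)), (np.float64(4.0), np.float64(14.5)), (np.float64(5.1), np.float64(19.3)), (np.float64(6.1), np.float64(24.2)), (np.float64(6.8), np.float64(28.2)), (np.float64(7.4), np.float64(32.1)), (np.float64(8.0), np.float64(36.1)), (np.float64(8.4), np.float64(40.1)), (np.float64(8.8), np.float64(44.1)), (np.float64(9.1), np.float64(48.1)), (np.float64(9.3), np.float64(52.1))]
```

```bash
C='from h import *
ft();red(__import__("sys").argv[1]);ft()'
python3 -m jog '[4.2,0,3.4,0,0,0,8.8,0,7.3,0,0,0,13.2,0,11.3,0,0,0,17.6,0,15.5,0,0,0,21.8,0,19.8,0,0,0]' >/dev/null; python3 -c "$C" 19
python3 -m jog '[4,0,4.4,0,0,0,8,0,8.9,0,0,0,11.8,0,13.6,0,0,0,15.4,0,18.3,0,0,0,18.9,0,23.2,0,0,0]' >/dev/null; python3 -c "$C" 20
```

```text
t12.05 q 0.713 rad 0.34 lat -1.46  TANG(load) 0.87  Fz -0.86 z 0.2324
red n 57 (np.float64(257.7368421052632), np.float64(173.5438596491228))
t12.10 q 0.709 rad 1.36 lat -1.63  TANG(load) 0.83  Fz 0.07 z 0.2319
t12.72 q 0.563 rad 1.10 lat -2.81  TANG(load) 0.10  Fz 0.57 z 0.2096
red n 34 (np.float64(258.61764705882354), np.float64(177.14705882352942))
t12.78 q 0.559 rad 2.45 lat -3.08  TANG(load) 1.29  Fz 0.01 z 0.2090
```

View pics/side20.png

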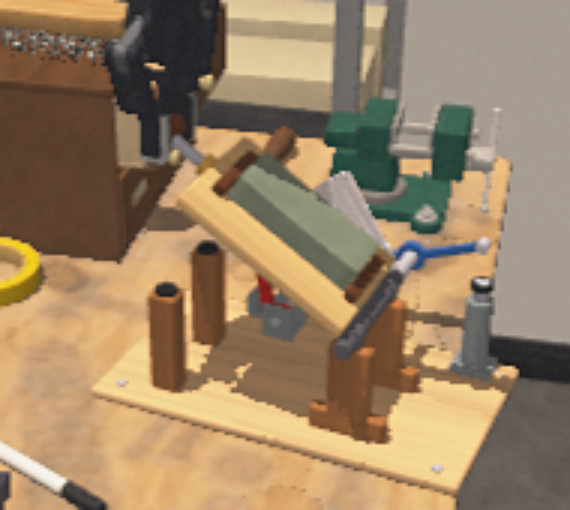

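Lowering is going well, with the pawl still tumbled. I'll carry on.

```bash
C='from h import *
ft();red(__import__("sys").argv[1]);ft()'
python3 -m jog '[3.4,0.2,5,0,0,0,6.6,0.4,10,0,0,0,9.6,0.4,15.2,0,0,0]' >/dev/null; python3 -c "$C" 21
python3 -m jog '[2.9,0.2,5.3,0,0,0,5.7,0.4,10.6,0,0,0,8.3,0.4,16,0,0,0]' >/dev/null; python3 -c "$C" 22
python3 -m jog '[2.4,0,5.5,0,0,0,4.7,0,11.1,0,0,0,6.7,0,16.7,0,0,0,8.7,0,22.4,0,0,0]' >/dev/null; python3 -c "$C" 23
```

```text
t13.15 q 0.474 rad 2.85 lat -1.47  TANG(load) 0.54  Fz 0.85 z 0.1945
red n 21 (np.float64(258.7142857142857), np.float64(178.33333333333334))
t13.20 q 0.470 rad 3.94 lat -1.85  TANG(load) 2.18  Fz -0.44 z 0.1938
t13.57 q 0.383 rad 4.29 lat 0.29  TANG(load) 0.99  Fz 0.67 z 0.1784
red n 7 (np.float64(258.57142857142856), np.float64(179.85714285714286))
t13.62 q 0.380 rad 5.20 lat 1.23  TANG(load) 1.54  Fz 0.41 z 0.1777
t14.12 q 0.263 rad 4.60 lat 2.19  TANG(load) 0.54  Fz 0.68 z 0.1558
red n 0 
t14.18 q 0.259 rad 5.81 lat 1.59  TANG(load) 2.06  Fz -0.59 z 0.1551
```

View pics/side23.png

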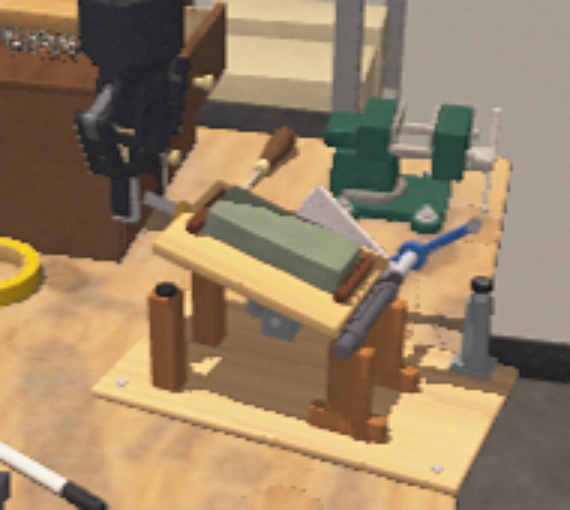

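It's past all three notches and the pawl is still down. Now lower to about 0.1, then slowly to flat while watching the force.

```bash
C='from h import *
ft();red(__import__("sys").argv[1]);ft()'
python3 -m jog '[1.8,0,4.8,0,0,0,3.3,0,9.6,0,0,0,4.5,0,14.5,0,0,0,5.6,0,19.3,0,0,0,6.6,0,24.2,0,0,0,7.5,0,29,0,0,0]' >/dev/null; python3 -c "$C" 24
python3 -m jog '[0.4,0,3,0,0,0,0.7,0,6,0,0,0,0.9,0,9,0,0,0]' >/dev/null; python3 -c "$C" 25
python3 -m jog '[0.3,0,2.5,0,0,0,0.5,0,5,0,0,0]' >/dev/null; python3 -c "$C" 26
```

```text
t14.93 q 0.113 rad 4.98 lat 2.35  TANG(load) 1.65  Fz -1.10 z 0.1265
red n 16 (np.float64(258.0), np.float64(150.9375))
t14.97 q 0.110 rad 5.43 lat 3.70  TANG(load) 1.43  Fz -0.84 z 0.1259
t15.35 q 0.068 rad 4.59 lat 2.30  TANG(load) 0.78  Fz -0.47 z 0.1176
red n 33 (np.float64(260.54545454545456), np.float64(152.24242424242425))
t15.40 q 0.066 rad 5.90 lat 2.45  TANG(load) 1.81  Fz -1.42 z 0.1173
t15.65 q 0.043 rad 4.23 lat 2.99  TANG(load) 0.56  Fz -0.38 z 0.1127
red n 40 (np.float64(262.55), np.float64(153.05))
t15.70 q 0.041 rad 6.39 lat 2.66  TANG(load) 1.49  Fz -1.23 z 0.1123
```

```bash
C='from h import *
ft();red(__import__("sys").argv[1]);ft()'
python3 -m jog '[0.3,0,2,0,0,0,0.5,0,4,0,0,0]' >/dev/null; python3 -c "$C" 27
python3 -m jog '[0,0,1.5,0,0,0,0,0,3,0,0,0]' >/dev/null; python3 -c "$C" 28
python3 -m jog '[0,0,1,0,0,0,0,0,1,0,0,0]' >/dev/null; python3 -c "$C" 29
```

```text
t15.95 q 0.023 rad 4.53 lat 2.80  TANG(load) 0.17  Fz -0.06 z 0.1086
red n 29 (np.float64(264.3448275862069), np.float64(153.41379310344828))
t16.00 q 0.021 rad 4.44 lat 3.00  TANG(load) 0.75  Fz -0.66 z 0.1083
t16.25 q 0.013 rad 2.61 lat 1.73  TANG(load) -10.20  Fz 10.24 z 0.1067
red n 0 
t16.30 q 0.014 rad 2.61 lat 3.45  TANG(load) -3.52  Fz 3.56 z 0.1067
t16.55 q 0.013 rad 2.11 lat 2.49  TANG(load) -8.63  Fz 8.66 z 0.1067
red n 0 
t16.60 q 0.013 rad 2.00 lat 2.64  TANG(load) -8.25  Fz 8.27 z 0.1067
```

View pics/side29.png

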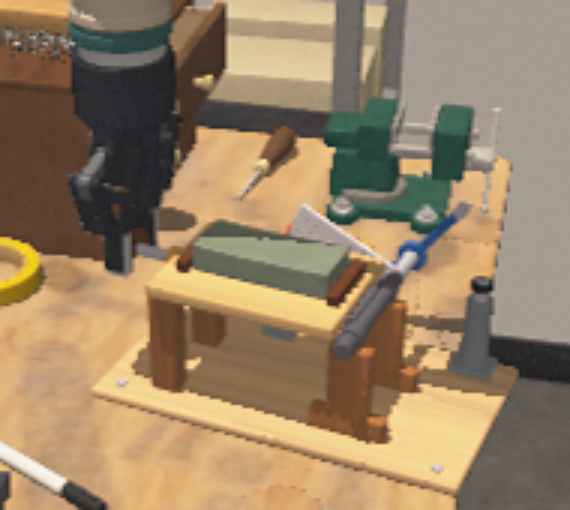

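The board is flat on its end stops: z no longer falls and the stops push back with about 8 N. The pawl has gone from its tumbled place. I'll check it from the top camera.

Run:
```python
from h import *
c=cam("top");cv2.imwrite("pics/top30.png",cv2.resize(c["f"][140:300,230:350,::-1],None,fx=3.75,fy=3.75,interpolation=cv2.INTER_CUBIC))
c=cam("wrist");cv2.imwrite("pics/wrist30.png",c["f"][:,:,::-1]);ft()
```

```text
t16.70 q 0.013 rad 1.78 lat 3.21  TANG(load) -8.98  Fz 9.00 z 0.1067
```

View pics/top30.png

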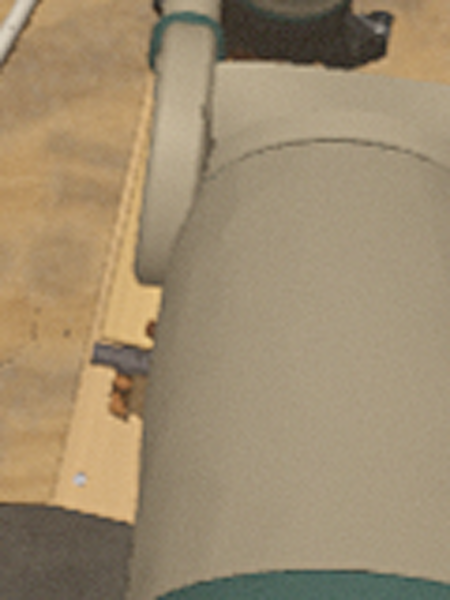

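View pics/wrist30.png

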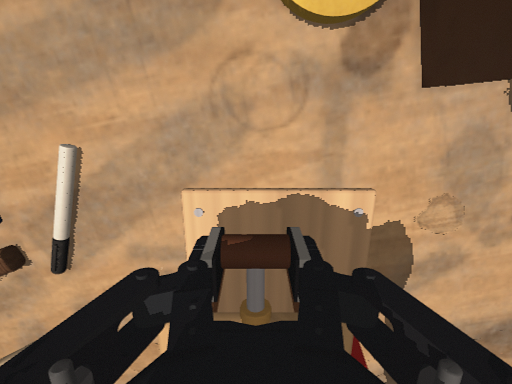

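The wrist view shows the red pawl at about (360,345), now leaning towards the hinge, so it has reset. Raise to about 0.335.

```bash
C='from h import *
ft();red(__import__("sys").argv[1]);ft()'
python3 -m jog '[-0.2,0.3,-7,0,0,0,-0.8,0.3,-15,0,0,0,-1.9,0.3,-22,0,0,0,-3,0.3,-29,0,0,0,-4.2,0.3,-36,0,0,0,-5.8,0.3,-42.5,0,0,0]' >/dev/null; python3 -c "$C" 31
python3 -m jog '[-1.7,-0.3,-6.4,0,0,0,-3.6,-0.5,-12.7,0,0,0,-5.8,-0.5,-19,0,0,0,-8.2,-0.5,-26,0,0,0,-8.2,-0.5,-26,0,0,0]' >/dev/null; python3 -c "$C" 32
```

```text
t17.45 q 0.218 rad 1.94 lat 5.11  TANG(load) 5.07  Fz -4.77 z 0.1469
red n 4 (np.float64(266.5), np.float64(150.5))
t17.50 q 0.222 rad 0.39 lat 4.89  TANG(load) 4.52  Fz -4.55 z 0.1478
t18.12 q 0.359 rad -2.86 lat 4.03  TANG(load) 4.38  Fz -5.75 z 0.1735
red n 0 
t18.18 q 0.358 rad -2.19 lat 4.68  TANG(load) 4.11  Fz -5.21 z 0.1732
```

View pics/side32.png

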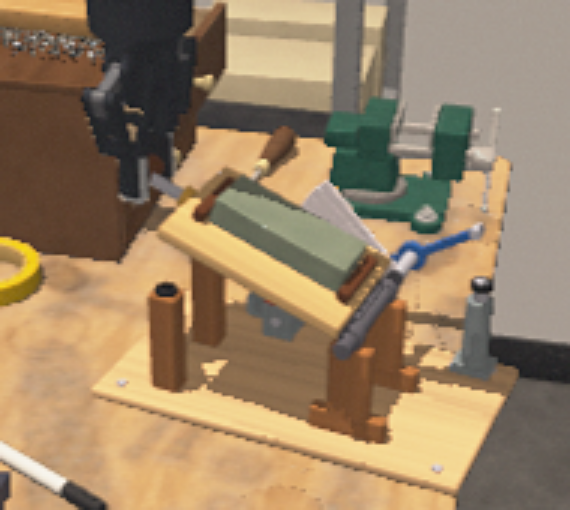

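At about 0.35 true, inside the 0.29–0.42 band. Now let it down gently.

```bash
C='from h import *
ft();red(__import__("sys").argv[1]);ft()'
python3 -m jog '[1.5,-0.4,4,0,0,0,2.8,-0.7,8,0,0,0,3.9,-0.7,12,0,0,0,4.9,-0.7,15.5,0,0,0,4.9,-0.7,15.5,0,0,0]' >/dev/null; python3 -c "$C" 33
python3 -m jog '[0.4,0,1.5,0,0,0,0.8,0,3,0,0,0]' >/dev/null; python3 -c "$C" 34
```

```text
t18.80 q 0.273 rad -4.58 lat 2.11  TANG(load) 1.76  Fz -3.11 z 0.1574
red n 0 
t18.85 q 0.273 rad -4.92 lat 2.62  TANG(load) 1.94  Fz -3.40 z 0.1575
t19.10 q 0.259 rad -3.49 lat 2.11  TANG(load) 1.47  Fz -2.45 z 0.1549
red n 0 
t19.15 q 0.258 rad -4.70 lat 3.07  TANG(load) 1.91  Fz -3.22 z 0.1547
```

```bash
C='from h import *
ft();red(__import__("sys").argv[1]);ft()'
python3 -m jog '[0,0,0.8,0,0,0,0,0,1.5,0,0,0]' >/dev/null; python3 -c "$C" 35
python3 -m jog '[0,0,0.5,0,0,0,0,0,1,0,0,0]' >/dev/null; python3 -c "$C" 36
python3 -m jog '[0,0,0.5,0,0,0,0,0,1,0,0,0]' >/dev/null; python3 -c "$C" 37
```

```text
t19.40 q 0.254 rad -5.14 lat 2.04  TANG(load) -2.24  Fz 0.97 z 0.1540
red n 0 
t19.45 q 0.255 rad -4.96 lat 1.81  TANG(load) -1.38  Fz 0.14 z 0.1540
t19.70 q 0.253 rad -6.14 lat 2.05  TANG(load) -4.23  Fz 2.78 z 0.1536
red n 0 
t19.75 q 0.253 rad -6.09 lat 2.19  TANG(load) -4.10  Fz 2.66 z 0.1536
t20.00 q 0.250 rad -6.50 lat 1.69  TANG(load) -7.57  Fz 6.15 z 0.1532
red n 0 
t20.05 q 0.251 rad -6.74 lat 2.12  TANG(load) -6.89  Fz 5.39 z 0.1533
```

The board has seated on the pawl: the motion stopped and the load reversed at about 0.24 true. I'll relieve the push, then open.

```bash
python3 -m jog '[-0.5,0,-1.5,0,0,0,-1,0.3,-2,0,0,0,-1,0.3,-2,0,0,0]' >/dev/null; python3 -c "
from h import *
ft()"
python3 -m jog '[0,0,0,0,0,0,0,0,0,0,0,0,0,0,0,0,0,0,0,0,0,0,0,0,0,0,0,0,0,0]' 0 20;  python3 -c "
from h import *
ft();red('40')"
```

```text
t20.43 q 0.255 rad -3.24 lat 2.68  TANG(load) -0.75  Fz -0.07 z 0.1541
clock: 21.05
position: [0.626, 0.0018, 0.1562]
ee_rot: [0.0, 0.995, -0.1, 0.0]
contact_force: [0.1, 0.3, 0.6]
width: 0.0853
t21.05 q 0.253 rad 0.04 lat 0.33  TANG(load) -0.62  Fz 0.65 z 0.1537
red n 0
```

View pics/side40.png

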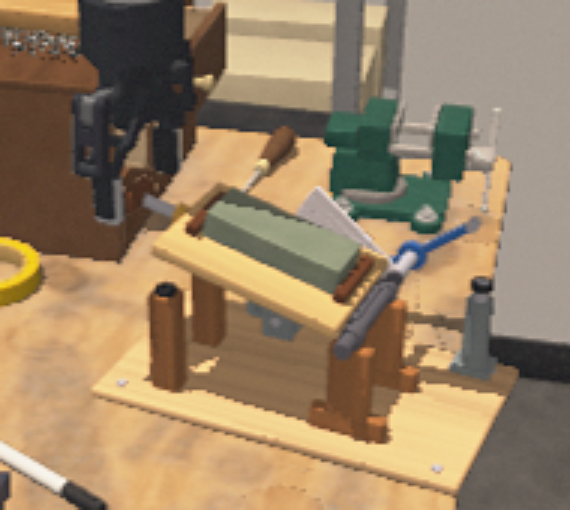

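Released, with the board staying put. Retreat straight up, and aside to clear the top view, then verify.

```bash
python3 -m jog '[0,0,-15,0,0,0,0,0,-40,0,0,0,0,0,-70,0,0,0,0,0,-100,0,0,0,0,0,-110,0,0,0]' >/dev/null
python3 -m jog '[0,25,0,0,0,0,0,70,0,0,0,0,0,120,0,0,0,0,0,170,0,0,0,0,0,200,0,0,0,0,0,210,0,0,0,0,0,210,0,0,0,0]'
python3 - <<'E'
from h import *
red('41');c=cam("top");cv2.imwrite("pics/top41.png",cv2.resize(c["f"][110:300,150:350,::-1],None,fx=3,fy=3,interpolation=cv2.INTER_CUBIC))
for q in (0.22,.24,.265): print(q,proj(c,handle(q)),proj(cam("side"),handle(q)))
E
```

```text
clock: 22.6
position: [0.5838, -0.2036, 0.2658]
ee_rot: [-0.0, 0.995, -0.101, -0.0]
contact_force: [-1.0, 0.6, 0.6]
width: 0.0854
red n 0 
0.22 [299.37608443 150.54057207] [215.19715769 146.39770105]
0.24 [299.45418296 150.49221734] [215.54743277 144.9730363 ]
0.265 [299.5410647  150.48275441] [216.0300695  143.20424332]
```

View pics/side41.png

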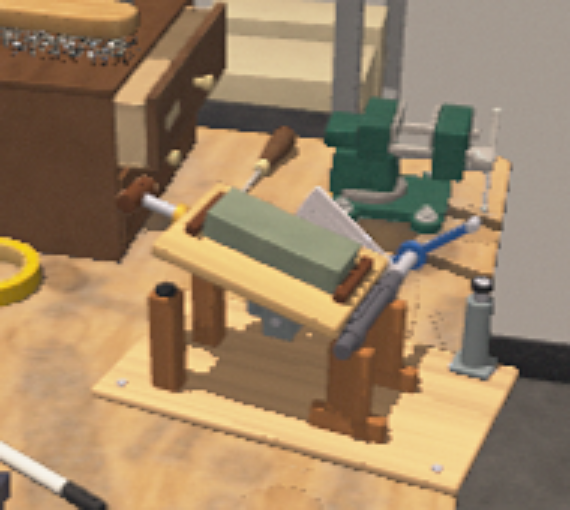

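View pics/top41.png

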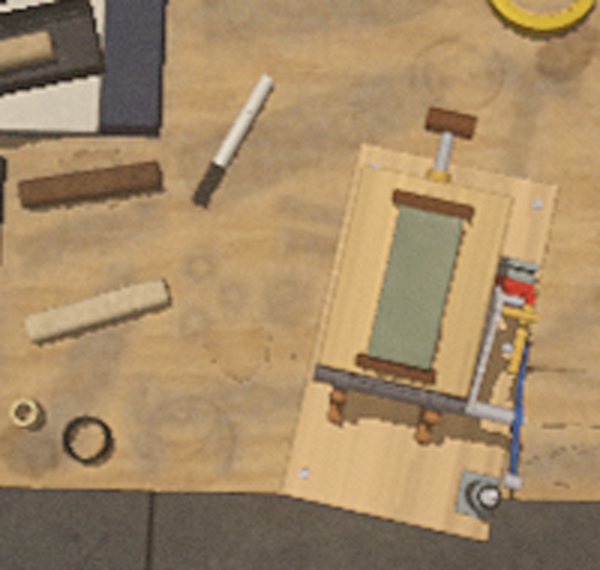

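In the side view the handle is at zoom (137,193), which is (215.5,144.2) in the full image. The 0.24 rad prediction is (215.5,145.0), so it matches. The red pawl stands under the plate at top zoom (517,290), the bystanders haven't moved, and the gripper is clear.

```bash
python3 -c "
from rig import *
print(get_state()['qd'].round(3)); print(sign_off())"
```

```text
[-0.004 -0.001 -0.002 -0.004  0.001 -0.001]
the job is handed in; nothing more can be done
None
```

The board is resting on the pawl in the lowest notch and the job is handed in at about 22.8 s. The hand-in gives no verdict, so what follows is from my own checks.

- **Lift:** I pinched the cross-handle by its ends and lifted to about 0.96 rad. The pawl tripped after the sprung stop had added roughly 3 to 3.5 N at the handle, and a picture confirmed it had tumbled back.
- **Lowering flat:** I lowered the board until it stopped on its end posts, pressing with about 8 to 10 N for roughly 0.4 s. The wrist camera then showed the pawl back on its propping side.
- **Lowest notch:** I raised it to about 0.35 rad and let it down onto the pawl. I pressed down by at most about 7.6 N at the handle, then took that off, opened the gripper and moved away.

**Last checks:**
- **Angle:** in the side camera the handle sits within about 1 pixel of where 0.24 rad should put it.
- **Bystanders:** the marker and handle blank look unmoved by eye; I did not measure them.
- **Robot:** the gripper is open and clear, and the arm is still.

**Disagreement:** the angle worked out from the gripper position read about 0.013 rad high, both when flat (0.013) and at rest (0.253). I put this down to 2 to 3 mm of calibration or grip offset. I could not measure the weight on the pawl directly; I infer it from the board staying put after I let go.

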